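Fit a toroidal transformer on its chassis stud

ROBOT

A 6-joint arm with a two-finger parallel gripper is mounted at the origin on the work surface. World frame = base frame: x ahead of the robot, y to its left, z up, the work surface at z = 0. Lengths are in m, angles in rad, forces in N, time in s.
With the tool pointing down it reaches from about 0.25 to 0.725 m from the base axis. Payload 4 kg.
Tool frame: the origin (TCP) lies between the finger pads; the fingertips stand bot.tips_ahead ahead of it and the grasp point (between the pads) lies 6 mm ahead of it (bot.tips_ahead is the distance from the TCP to the fingertips, in m); z points along the fingers, y is the line along which they close (so a half turn about z gives the same grasp; the last joint's range is limited). The gripper opens to 85 mm and grips with 20 to 120 N. Pads are 22 mm wide; open, the fingers measure 114 mm over their backs; the gripper's body (76 mm by 85 mm) begins 54 mm behind the grasp point. The pads swing forward as they close: fully open they stand 13 mm farther back than shut.
Start: joints at [1.188, 0.241, 0.005, 1.335, 0, 1.571], TCP at [0.187, 0.464, 0.256] pointing down, gripper open.
Joint ranges: [-2.72, 2.72], [-1.05, 1.87], [-1.09, 1.28], [-1.99, 2.15], [-1.42, 1.44], [-3.14, 3.14]. Speed limits (rad/s): [2.79, 2.79, 3.14, 3.14, 3.14, 3.14].

INTERFACE

Orientations are given as a 3x3 rotation matrix whose columns are the frame's x, y, z axes.
In Python, from plant import bot gives the robot as it stands.
- The arm moves only by the shell command python3 -m inch 'ROWS' [FORCE]. ROWS is text: rows parted by semicolons, each of 7 numbers parted by spaces: the turn, a rotation vector about the tool's x, y, z in rad, then the shift along the tool's x, y, z in mm, then the gripper's target within -1 to 1 (shut at 1, half-way at 0, fully open at -1). In form: rx ry rz tx ty tz gripper; .... A call has 1 to 10 rows; each row shifts and turns the commanded pose from where the row before left it, along the tool's axes as they then stand; what a row does not reach is not made up. A row lasts 1/12 s, in which the tool goes at most 41.7 mm and 7.16 degrees, less where a joint would pass 70% of its speed; a pose out of reach is approached as far as the arm can. A call is refused whole if a number of a shift passes 41.7 or a number of a turn 0.125, either way. A call with a gripper value outside its range is refused whole. The fingers move at their own pace and stop on an object; FORCE is the grip in N (left out, the last holds). Time passes only in rows, so rows that do not move let the fingers close. It gives the time, the measured TCP pose, the force, the opening and the grip force at its end, in the units of the state.
- bot.read_state(): the state, without advancing time (a new reading comes with each control period).
- bot.grab_frame(name): name is "scene" or "top" or "wrist"; returns the picture (480x640x3 uint8, blue, green, red); there is no depth.
- bot.camera_info(name): a dict with "fx", "fy", "cx", "cy" (pixels), "k1" (the pictures are not rectified: a ray, as slopes to the right and down, at radius r is drawn at 1 + k1 r^2 times it, then the intrinsics apply), "xyz" and "attitude" of the camera in the world. Camera axes: x right, y down, z forward; pixel columns grow to the right and rows downward; lengths in m; the calibration is good to about 2 mm. A picture is of the moment at which its call begins: read the wrist's pose just before it. camera_info takes no time and is no camera call; for the wrist camera it gives the pose at the moment of the call.
- bot.sign_off(): hands the job in; it is judged then, once.
The state is a dict: "clock": time; "joints": joint angles; "qvel": joint speeds; "joint_torque": joint torques, N m; "tool_pos": TCP position; "ee_rot": TCP orientation; "wrist_force": force on the tool from outside, world axes, zero at the start; "ft_torque": the same for the moment, N m; "gripper_width": opening from 0.0 (shut) to 1.0 (fully open); "grasp_force": force on a finger pad.
Only numpy, scipy, OpenCV 4.12 (cv2) and the standard library are available. Lean on these libraries where they do the work, as an engineer would, in place of code of your own. Each camera call takes 0.05 s, during which the arm holds its last target. There are 200 camera calls.

TASK

Build up the transformer mounting on the brass stud of the power supply chassis, ready for its nut: thread on the green rubber pad first, then the yellow toroidal transformer, then the red rubber pad, and the steel clamp plate on top, dome up, each lying flat on the one below. Lower the transformer down the stud, do not let it drop, and leave the blue transformer, the nut dish and the breadboard on the mat where they are.

Things in the scene. Friction and masses are not known exactly. Their poses are not given: they have to be found in the camera images.
- stud_foot (a point): Foot of the upright brass stud (6 mm thick, 48 mm tall, round tip) on the inner floor of a fixed aluminium chassis tray, floor 8 mm above the bench. z up. Along its axes, above the floor: side wall 26 mm high 67 mm away at +y, rear panel 38 mm high 99 mm away at +x, front lip 10 mm high 99 mm away at -x, green circuit board with parts 33 mm high from 80 mm away at -y.
- pad_green_mid (a point): Centre (half-way up) of the green rubber pad: firm flat ring, 56 mm outer diameter, 20 mm hole, 6 mm thick. Loose, about 20 g. z is its axis. Lies flat on the 2 mm thick black mat at the start, as do all the things below.
- transformer_mid (a point): Centre (half-way up, in the middle of the hole) of the yellow toroidal transformer: ring 56 mm outer diameter, 20 mm hole, 24 mm tall, 0.2 to 0.3 kg, tape-wound, hard. Loose. z is its axis.
- pad_red_mid (a point): Centre (half-way up) of the brick-red rubber pad: firm flat ring, 52 mm outer diameter, 18 mm hole, 6 mm thick. Loose, about 18 g. z is its axis.
- clamp_plate_mid (a point): Centre (half of its full height) of the dished steel clamp plate: round bright steel cap, 50 mm outer diameter with an upright rim 5 mm high, its middle rising to 7 mm, with a 13 mm hole. Loose, 45 g. z is its axis and points to its domed side, which is up at the start and stays up.
- spare_transformer_mid (a point): Centre (half-way up) of the larger blue toroidal transformer, for another job: 70 mm outer diameter, 30 mm tall. Loose bystander on the mat.
- nut_dish_mid (a point): Centre (half-way up) of the small round steel dish with brass nuts: 68 mm across the rim, 14 mm tall. Loose bystander on the mat.
- breadboard_mid (a point): Centre (half-way up) of the white solderless breadboard with red LEDs: 82 mm (its x) by 54 mm (its y) by 9 mm, LEDs to 18 mm high. Loose bystander on the mat.
Things that resemble listed ones, but are neither listed nor needed, are in the scene too. Of the things that look like the part that bears transformer_mid, the smallest one is meant.

How it is judged:
At the end, for the whole second after the job is handed in: Green pad, transformer, red pad and clamp plate (dome up) are on the stud in that order from the floor up, released and at rest: centres within 9 mm of the stud axis and within 3 mm of 3, 18, 33 and 39.5 mm above the chassis floor, flat within 0.08 rad (horizontal distance between each of pad_green_mid, transformer_mid, pad_red_mid, clamp_plate_mid and stud_foot below 0.009 m and z of pad_green_mid in the frame of stud_foot between 0 and 0.006 m and angle between each of pad_green_mid, transformer_mid, pad_red_mid, clamp_plate_mid's own z axis and vertical below 0.08 rad and linear speed of each of pad_green, transformer, pad_red, clamp_plate below 0.02 m/s and z of transformer_mid in the frame of stud_foot between 0.015 and 0.021 m and z of pad_red_mid in the frame of stud_foot between 0.03 and 0.036 m and z of clamp_plate_mid in the frame of stud_foot between 0.0365 and 0.0425 m); the robot touches nothing.
It fails at once if the spare transformer is pushed more than 25 mm from its place (distance of spare_transformer_mid from where it was at the start of the episode above 0.025 m).
It fails at once if the nut dish is pushed more than 25 mm from its place (distance of nut_dish_mid from where it was at the start of the episode above 0.025 m).
It fails at once if the breadboard is pushed more than 25 mm from its place (distance of breadboard_mid from where it was at the start of the episode above 0.025 m).
It fails at once if the transformer is dropped down the stud (falls faster than 0.7 m/s there, a free fall of 25 mm) (linear speed of transformer above 0.7 m/s and horizontal distance between transformer_mid and stud_foot below 0.02 m and z of transformer_mid in the frame of stud_foot below 0.07 m).
It also fails if it takes over 109 s, if anything falls off the work surface, if the arm or the gripper's body presses on something with over 40 N, if the wrist force passes 120 N, or if a joint passes its speed limit or range.

## Working session

There is one attempt and no reset: what is moved stays moved. The work goes in short steps, Python scripts to look and compute and a shell command to move; the robot and the scene stay as the last step left them, time stands still between calls to the robot, and variables do not carry over. Pictures are saved under pics/ and viewed, at most 14 in all, crops included, and the job is handed in when it is done.

```bash
ls; mkdir -p pics
cat > h.py <<'E'
import numpy as np,cv2
from plant import bot
def snap(cam,name):
    im=bot.grab_frame(cam); cv2.imwrite('pics/'+name+'.png',im); return im
def ray(ci,uv):
    K=np.array([[ci['fx'],0,ci['cx']],[0,ci['fy'],ci['cy']],[0,0,1.]])
    d=((uv[0]-ci['cx'])/ci['fx'],(uv[1]-ci['cy'])/ci['fy'])
    u=np.array(d); rd=np.hypot(*d); r=rd
    for _ in range(30): r=rd/(1+ci['k1']*r*r)
    u=u*(r/rd if rd>0 else 1)
    return np.array(ci['attitude'])@np.array([u[0],u[1],1])
def at(ci,uv,z):
    d=ray(ci,uv);c=np.array(ci['xyz']);return c+d*(z-c[2])/d[2]
def proj(ci,p):
    q=np.array(ci['attitude']).T@(np.array(p)-ci['xyz']);s=q[:2]/q[2];s=s*(1+ci['k1']*(s@s))
    return s[0]*ci['fx']+ci['cx'],s[1]*ci['fy']+ci['cy']
E
python3 - <<'E'
from h import *
snap('top','top0');snap('scene','scene0')
for c in('top','scene','wrist'):print(c,bot.camera_info(c))
print(bot.read_state(),bot.tips_ahead)
E
```

```text
pics
top {'fx': 506.26017765509204, 'fy': 506.26017765509204, 'cx': 319.1362219668956, 'cy': 237.21871940699984, 'k1': -0.12878346026808948, 'xyz': array([0.41665502, 0.01513238, 1.01995976]), 'attitude': array([[ 0.01965252, -0.99348772,  0.11223155],
       [-0.99978827, -0.01884317,  0.00826774],
       [-0.0060991 , -0.11237027, -0.99364769]])}
scene {'fx': 507.55056546080425, 'fy': 507.55056546080425, 'cx': 317.99769138645274, 'cy': 239.68106375064556, 'k1': -0.12724978638623902, 'xyz': array([ 1.04516961, -0.12533937,  0.72765761]), 'attitude': array([[ 0.22877236,  0.74382885, -0.62799829],
       [ 0.97335688, -0.16452358,  0.15971344],
       [ 0.01547893, -0.64780448, -0.76164937]])}
wrist {'fx': 337.73887860660506, 'fy': 337.73887860660506, 'cx': 316.2948417322404, 'cy': 235.36690321322564, 'k1': -0.05786459228952714, 'xyz': array([0.10850274, 0.49493998, 0.37406312]), 'attitude': array([[ 0.37351489,  0.87813523,  0.29894003],
       [ 0.92762304, -0.3530816 , -0.12185596],
       [-0.00145579,  0.32281868, -0.94645971]])}
{'clock': 0.1, 'joints': array([1.18800087e+00, 2.41336738e-01, 3.88383223e-03, 1.33521136e+00,
       4.42024033e-05, 1.57081929e+00]), 'qvel': array([-0.00104455,  0.00029719,  0.0031778 , -0.00030108,  0.00167356,
       -0.00052582]), 'joint_torque': array([ 2.03371301e-04, -3.73138440e+01,  2.53010041e+01,  1.08231290e-02,
        1.91621422e-05,  1.14343922e-05]), 'tool_pos': array([0.18655507, 0.46334222, 0.25551189]), 'ee_rot': array([[-9.27615505e-01,  3.73535714e-01, -7.38705905e-04],
       [ 3.73536442e-01,  9.27613918e-01, -1.71623336e-03],
       [ 4.41594242e-05, -1.86793825e-03, -9.99998254e-01]]), 'wrist_force': array([-0.08137461, -0.06489481, -0.088759  ]), 'ft_torque': array([ 0.01076462, -0.00294812,  0.01048014]), 'grasp_force': 0.0, 'gripper_width': 0.9961086909096502} 0.025
```

View pics/top0.png

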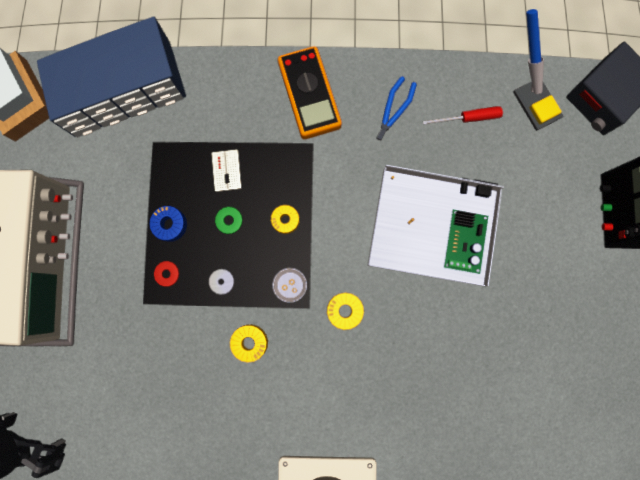

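View pics/scene0.png

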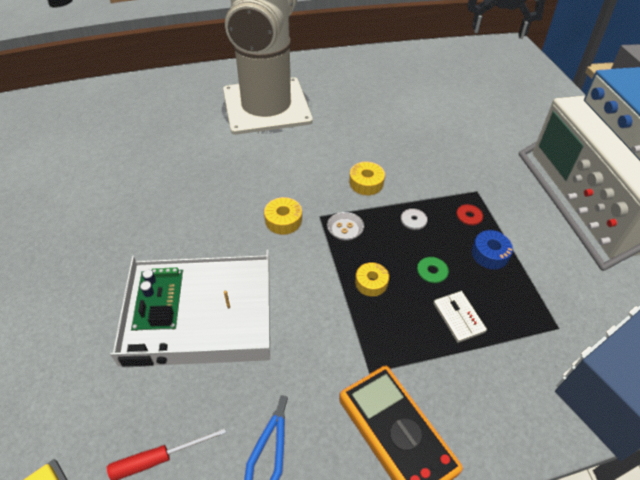

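Top view: mat holds the small yellow ring (285,219), green pad (228,220), red pad (166,273), plate (221,281), blue ring (166,223), dish (290,286) and breadboard (227,171). The stud is near (410,221), and two larger yellow decoys lie off the mat.

Run:
```python
from h import *
ci=bot.camera_info('top');im=cv2.imread('pics/top0.png')
for n,uv,z in[('green',(228.5,220),.008),('tr',(285,219),.026),('dec1',(345.5,311),.03),('dec2',(248.5,343.5),.03),('red',(166.5,273.5),.008),('plate',(221,281.5),.009),('blue',(166,223),.032),('dish',(290,285.5),.016),('bb',(227,171),.011),('studtop',(412,219.5),.056),('studfoot',(408,223),.008)]:print(n,at(ci,uv,z).round(4))
hsv=cv2.cvtColor(im,cv2.COLOR_BGR2HSV)
for n,lo,hi,z in[('g',(45,120,60),(75,255,255),.008),('y',(22,150,120),(35,255,255),.026),('r',(0,150,80),(6,255,255),.008),('p',(0,0,120),(180,60,255),.009)]:
  m=cv2.inRange(hsv,lo,hi);m[:140]=0;m[370:]=0;m[:,:140]=0
  if n in'rp':m[:,312:]=0
  for c in cv2.findContours(m,0,2)[0]:
    if cv2.contourArea(c)>250:
      e=cv2.fitEllipse(c);print(n,np.round(e[0],1),np.round(e[1],1),at(ci,e[0],z).round(4))
a=cv2.resize(im[155:300,365:510],(580,580),interpolation=cv2.INTER_CUBIC);cv2.imwrite('pics/c1.png',a)
```

```text
green [0.5626 0.2082 0.008 ]
tr [0.564  0.0919 0.026 ]
dec1 [ 0.3853 -0.0306  0.03  ]
dec2 [0.3184 0.1563 0.03  ]
red [0.4512 0.3311 0.008 ]
plate [0.4378 0.2184 0.009 ]
blue [0.551  0.3299 0.032 ]
dish [0.4329 0.0792 0.016 ]
bb [0.6637 0.2152 0.011 ]
studtop [ 0.5633 -0.1554  0.056 ]
studfoot [ 0.5633 -0.1557  0.008 ]
g [465.3 243.4] [40.8 61.9] [ 0.5239 -0.2729  0.008 ]
g [228.2 219.8] [26.5 27.1] [0.563  0.2089 0.008 ]
y [247.9 343.3] [35.5 36.1] [0.3184 0.1581 0.026 ]
y [345.  310.7] [35.9 36. ] [ 0.3857 -0.0298  0.026 ]
y [284.6 218.5] [27.1 27.5] [0.5651 0.0927 0.026 ]
r [166.  273.4] [24.6 25.3] [0.4514 0.3321 0.008 ]
p [220.8 281.3] [24.  24.4] [0.4382 0.2188 0.009 ]
p [289.4 284.6] [33.4 33.7] [0.4347 0.0809 0.009 ]
p [225.9 169.5] [31.  45.2] [0.6673 0.2181 0.009 ]
p [231.7 232.1] [205.6 226.5] [0.5379 0.2005 0.009 ]
```

View pics/c1.png

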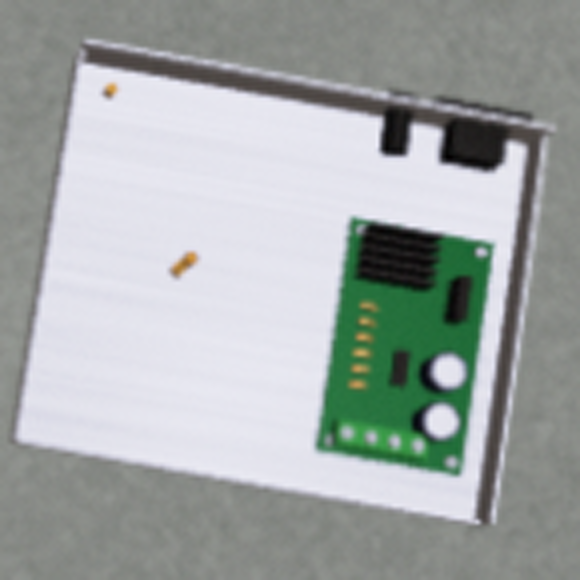

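Crop shows the stud top at about (412,219) and its foot at (408.5,222.5), both giving stud ≈ (0.563,-0.155). Ring sizes agree: the small 56 mm yellow ring is the one at (0.565,0.092).

```bash
python3 -m inch '0 0 -0.096 0 0 0 -1;0 0 -0.096 0 0 0 -1;0 0 -0.096 0 0 0 -1;0 0 -0.096 0 0 0 -1;0 0 0 -31 -21 0 -1;0 0 0 -31 -21 0 -1;0 0 0 -31 -21 0 -1;0 0 0 -31 -21 0 -1;0 0 0 -31 -21 0 -1;0 0 0 -31 -21 0 -1' 40; python3 -m inch '0 0 0 -31 -21 15 -1;0 0 0 -31 -21 15 -1;0 0 0 -31 -21 15 -1;0 0 0 -31 -21 15 -1;0 0 0 -31 -21 15 -1;0 0 0 -31 -21 15 -1;0 0 0 0 0 0 -1;0 0 0 0 0 0 -1'
cat > look.py <<'E'
import sys
from h import *
s=bot.read_state();ci=bot.camera_info('wrist');im=snap('wrist',sys.argv[1])
np.save('pics/'+sys.argv[1]+'.npy',ci,allow_pickle=True)
print(s['tool_pos'].round(4),s['ee_rot'].round(3).tolist(),s['gripper_width'],bot.tips_ahead,s['clock'])
E
python3 look.py w1
```

```text
clock: 0.93
tool_pos: [0.3739, 0.3367, 0.2559]
ee_rot: [[-1.0, -0.002, -0.001], [-0.002, 1.0, -0.0], [0.001, -0.0, -1.0]]
wrist_force: [0.8, 0.8, 0.2]
gripper_width: 0.997
grasp_force: 0.0
clock: 1.6
tool_pos: [0.5592, 0.2103, 0.1637]
ee_rot: [[-1.0, 0.002, -0.004], [0.002, 1.0, -0.001], [0.004, -0.001, -1.0]]
wrist_force: [-0.7, -0.0, 0.5]
gripper_width: 0.995
grasp_force: 0.0
[0.5592 0.2103 0.1637] [[-1.0, 0.002, -0.004], [0.002, 1.0, -0.001], [0.004, -0.001, -1.0]] 0.9951848298731892 0.025 1.6
```

View pics/w1.png

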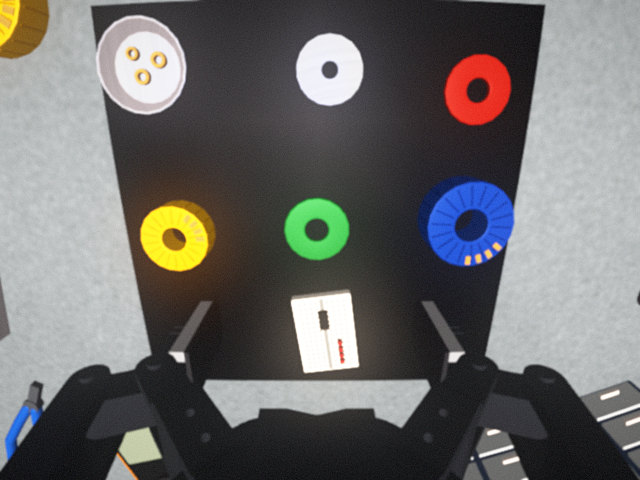

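Wrist view shows all parts: green (317,229), yellow (178,238), red (478,89), plate (330,69). Measuring all of them from this picture.

```bash
cat > m.py <<'E'
from h import *
import sys
ci=np.load(f'pics/{sys.argv[1]}.npy',allow_pickle=True).item();im=cv2.imread(f'pics/{sys.argv[1]}.png')
hsv=cv2.cvtColor(im,cv2.COLOR_BGR2HSV)
for n,uv,lo,hi,z in[('g',(317,229),(45,100,40),(80,255,255),.008),('r',(478,89),(0,150,80),(8,255,255),.008),('p',(330,69),(0,0,120),(180,60,255),.007),('y',(176,238),(20,150,160),(35,255,255),.026)]:
  m=cv2.inRange(hsv,lo,hi);w=np.zeros_like(m);cv2.circle(w,uv,50,255,-1);m&=w
  c=max(cv2.findContours(m,0,1)[0],key=cv2.contourArea)
  P=np.array([at(ci,q[0],z)[:2] for q in c]);(x,y),r=cv2.minEnclosingCircle((P*1000).astype(np.float32))
  A=np.c_[2*P,np.ones(len(P))];s=np.linalg.lstsq(A,(P**2).sum(1),rcond=None)[0]
  print(n,'encl',round(x,1),round(y,1),round(r,1),'fit',(s[:2]*1000).round(1),round(1000*np.sqrt(s[2]+s[0]**2+s[1]**2),1))
E
python3 m.py w1
```

```text
g encl 562.6 210.5 28.4 fit [562.5 210.5] 27.9
r encl 451.0 334.1 26.7 fit [450.7 334.1] 25.9
p encl 437.7 220.4 25.8 fit [437.7 220.4] 25.3
y encl 563.4 94.6 29.2 fit [564.4  94.8] 27.8
```

```bash
python3 -m inch '0 0 0 -3.3 0 25 -0.5;0 0 0 0 0 25 -0.5;0 0 0 0 0 25 -0.5;0 0 0 0 0 25 -0.5;0 0 0 0 0 24 -0.5;0 0 0 0 0 5 -0.5;0 0 0 0 0 0 -0.5;0 0 0 0 0 0 -0.5'; python3 look.py w2;python3 - <<'E'
import cv2;im=cv2.imread('pics/w2.png');cv2.imwrite('pics/w2c.png',im[120:480,120:520])
E
```

```text
clock: 2.32
tool_pos: [0.5624, 0.2134, 0.0387]
ee_rot: [[-1.0, -0.003, 0.001], [-0.003, 1.0, 0.001], [-0.001, 0.001, -1.0]]
wrist_force: [0.7, 0.4, 1.0]
gripper_width: 0.753
grasp_force: 0.0
[0.5624 0.2134 0.0387] [[-1.0, -0.003, 0.001], [-0.003, 1.0, 0.001], [-0.001, 0.001, -1.0]] 0.753190229045742 0.025 2.3167
```

View pics/w2c.png

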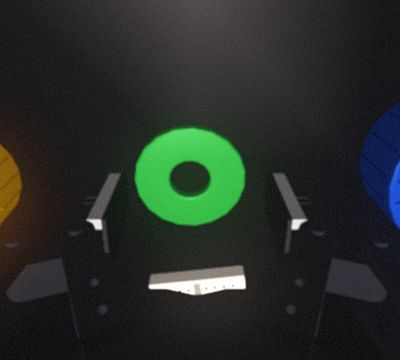

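Pad is centred between the fingers to about 3 mm (pad at (190,177), fingertips at 120 and 275). Next: creep down.

```bash
python3 -m inch '0 0 0 0 -2.5 4 -0.5;0 0 0 0 0 2 -0.5;0 0 0 0 0 0 -0.5;0 0 0 0 0 0 -0.5'; python3 -m inch '0 0 0 0 0 3 -0.5;0 0 0 0 0 0 -0.5;0 0 0 0 0 0 -0.5'; python3 -m inch '0 0 0 0 0 2 -0.5;0 0 0 0 0 0 -0.5;0 0 0 0 0 0 -0.5'
```

```text
clock: 2.7
tool_pos: [0.5626, 0.2097, 0.0318]
ee_rot: [[-1.0, -0.001, 0.001], [-0.001, 1.0, 0.0], [-0.001, 0.0, -1.0]]
wrist_force: [0.5, -0.1, 0.2]
gripper_width: 0.753
grasp_force: 0.0
clock: 2.95
tool_pos: [0.5622, 0.2096, 0.028]
ee_rot: [[-1.0, -0.001, -0.001], [-0.001, 1.0, -0.0], [0.001, -0.0, -1.0]]
wrist_force: [-0.3, -0.4, 0.2]
gripper_width: 0.75
grasp_force: 0.0
clock: 3.2
tool_pos: [0.5622, 0.2097, 0.0261]
ee_rot: [[-1.0, -0.001, -0.0], [-0.001, 1.0, -0.0], [0.0, -0.0, -1.0]]
wrist_force: [0.4, 0.1, -0.4]
gripper_width: 0.749
grasp_force: 0.0
```

```bash
python3 -m inch '0 0 0 0 0 2 -0.45;0 0 0 0 0 0 -0.45;0 0 0 0 0 0 -0.45'; python3 -m inch '0 0 0 0 0 2 -0.45;0 0 0 0 0 0 -0.45;0 0 0 0 0 0 -0.45';python3 look.py w3;python3 - <<'E'
import cv2;im=cv2.imread('pics/w3.png');cv2.imwrite('pics/w3c.png',cv2.resize(im[240:400,200:440],(720,480)))
E
```

```text
clock: 3.45
tool_pos: [0.5622, 0.2097, 0.0241]
ee_rot: [[-1.0, -0.001, -0.0], [-0.001, 1.0, -0.0], [0.0, -0.0, -1.0]]
wrist_force: [0.6, -0.6, 0.5]
gripper_width: 0.724
grasp_force: 0.0
clock: 3.7
tool_pos: [0.5622, 0.2097, 0.0221]
ee_rot: [[-1.0, -0.001, -0.0], [-0.001, 1.0, -0.0], [0.0, -0.0, -1.0]]
wrist_force: [0.4, 0.2, 1.0]
gripper_width: 0.724
grasp_force: 0.0
[0.5622 0.2097 0.0221] [[-1.0, -0.001, -0.0], [-0.001, 1.0, -0.0], [0.0, -0.0, -1.0]] 0.7240104741898407 0.025 3.7
```

View pics/w3c.png

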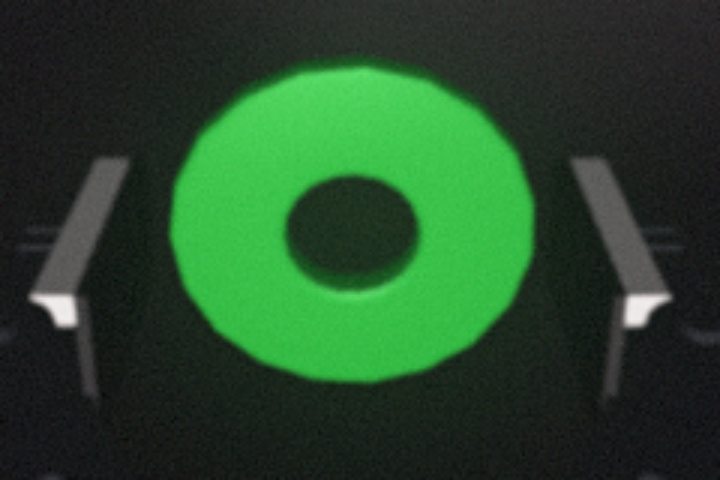

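Pad sits between the fingertips with clearance on both sides; I'll compute the tip height from corners (128,158) and (572,158).

Run:
```python
from h import *
ci=np.load('pics/w3.npy',allow_pickle=True).item();c=np.array(ci['xyz'])
for u,v,s in[(128,158,-1),(572,158,1)]:
  d=ray(ci,(200+u/3,240+v/3));t=(.2097+s*.0308-c[1])/d[1];print((c+d*t).round(4))
print(c)
```

```text
[0.547  0.1789 0.0139]
[0.5447 0.2405 0.018 ]
[0.47809215 0.20991017 0.14072649]
```

```bash
python3 -m inch '0 0 0 -0.5 0 2.5 -0.45;0 0 0 0 0 0 -0.1;0 0 0 0 0 0 -0.1;0 0 0 0 0 0 -0.1;0 0 0 0 0 0 0;0 0 0 0 0 0 0' 30; python3 -m inch '0 0 0 0 0 -15 0;0 0 0 0 0 -30 0;0 0 0 0 0 -35 0;0 0 0 0 0 -35 0;0 0 0 0 0 0 0;0 0 0 0 0 0 0'
```

```text
clock: 4.25
tool_pos: [0.5644, 0.2102, 0.0234]
ee_rot: [[-1.0, -0.001, 0.004], [-0.001, 1.0, 0.001], [-0.004, 0.001, -1.0]]
wrist_force: [-4.6, -0.8, 16.0]
gripper_width: 0.63
grasp_force: 37.0
clock: 4.75
tool_pos: [0.5649, 0.2105, 0.1379]
ee_rot: [[-1.0, -0.001, 0.006], [-0.001, 1.0, 0.002], [-0.006, 0.002, -1.0]]
wrist_force: [-0.1, 0.2, -1.2]
gripper_width: 0.627
grasp_force: 31.9
```

```bash
python3 -m inch '0 0 0 0 -36 0 0;0 0 0 0 -37 0 0;0 0 0 0 -37 0 0;0 0 0 0 -37 0 0;0 0 0 0 -37 0 0;0 0 0 0 -37 0 0;0 0 0 0 -37 0 0;0 0 0 0 -37 0 0;0 0 0 0 0 0 0;0 0 0 0 0 0 0'; python3 look.py w4
```

```text
clock: 5.58
tool_pos: [0.5619, -0.0872, 0.133]
ee_rot: [[-1.0, 0.003, -0.003], [0.003, 1.0, 0.001], [0.003, 0.001, -1.0]]
wrist_force: [0.4, 0.5, 0.2]
gripper_width: 0.628
grasp_force: 31.9
[ 0.5619 -0.0872  0.133 ] [[-1.0, 0.003, -0.003], [0.003, 1.0, 0.001], [0.003, 0.001, -1.0]] 0.6277761953057747 0.025 5.5833
```

View pics/w4.png

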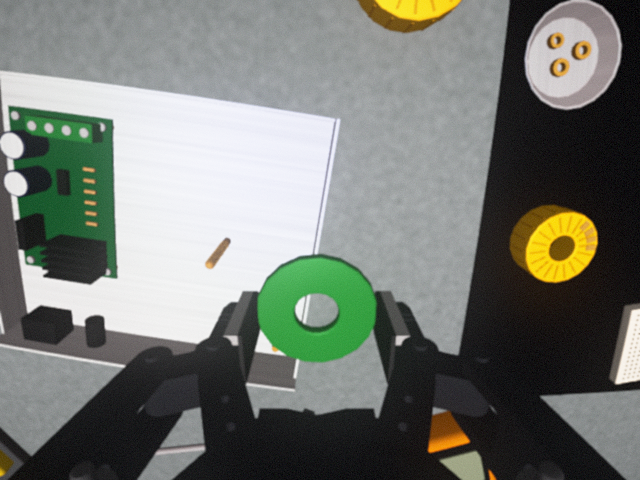

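Green pad is held, its centre near (317,308); stud top at about (211,265), foot (228,240). Measure both.

```bash
cat > st.py <<'E'
from h import *
import sys
n=sys.argv[1];ci=np.load(f'pics/{n}.npy',allow_pickle=True).item();im=cv2.imread(f'pics/{n}.png')
x0,y0,x1,y1=map(int,sys.argv[2:6])
hsv=cv2.cvtColor(im,cv2.COLOR_BGR2HSV)
m=cv2.inRange(hsv,(5,70,30),(25,255,255));w=np.zeros_like(m);w[y0:y1,x0:x1]=255;m&=w
ys,xs=np.nonzero(m)
# fit stud xy: silhouette centre-line vs model projection
p=np.c_[xs,ys].astype(float);mu=p.mean(0)
from scipy.optimize import least_squares
f=lambda q:np.mean([proj(ci,(q[0],q[1],z)) for z in np.linspace(.008,.056,13)],0)-mu
q=least_squares(f,[.563,-.155]).x;print('stud from centroid',q.round(4),len(xs))
u=np.linalg.svd(p-mu)[2][0];t=(p-mu)@u;e=[mu+u*t.min(),mu+u*t.max()];e.sort(key=lambda a:a[1])
print('ends',np.round(e,1),'foot',at(ci,e[0],.008).round(4),'top',at(ci,e[1],.056).round(4))
E
python3 st.py w4 195 225 245 280
python3 - <<'E'
from h import *
ci=np.load('pics/w4.npy',allow_pickle=True).item();im=cv2.imread('pics/w4.png')
hsv=cv2.cvtColor(im,cv2.COLOR_BGR2HSV);m=cv2.inRange(hsv,(45,100,90),(80,255,255));m[:,:250]=0;m[:250]=0
cs,h=cv2.findContours(m,cv2.RETR_CCOMP,1)
for c in cs:
  if len(c)>40:
    P=np.array([at(ci,q[0],.1176)[:2] for q in c]);s=np.linalg.lstsq(np.c_[2*P,np.ones(len(P))],(P**2).sum(1),rcond=None)[0]
    print((s[:2]*1000).round(1),round(1000*np.sqrt(s[2]+s[0]**2+s[1]**2),1))
E
```

```text
stud from centroid [ 0.5659 -0.1567] 240
ends [[226.8 240.6]
 [207.1 267. ]] foot [ 0.5644 -0.1556  0.008 ] top [ 0.5653 -0.1563  0.056 ]
[560.4 -86.8] 27.2
[560.3 -86.9] 10.4
```

```bash
python3 -m inch '0 0 0 -1.5 -23 0 0;0 0 0 -1.5 -23 0 0;0 0 0 -1.5 -23 0 0;0 0 0 0 0 20 0;0 0 0 0 0 20 0;0 0 0 0 0 10 0;0 0 0 0 0 0 0;0 0 0 0 0 0 0';python3 look.py w5
```

```text
clock: 6.3
tool_pos: [0.5672, -0.1527, 0.0839]
ee_rot: [[-1.0, -0.003, -0.003], [-0.003, 1.0, 0.001], [0.003, 0.001, -1.0]]
wrist_force: [0.7, 0.5, 0.7]
gripper_width: 0.625
grasp_force: 31.9
[ 0.5672 -0.1527  0.0839] [[-1.0, -0.003, -0.003], [-0.003, 1.0, 0.001], [0.003, 0.001, -1.0]] 0.6252691516737221 0.025 6.3
```

View pics/w5.png

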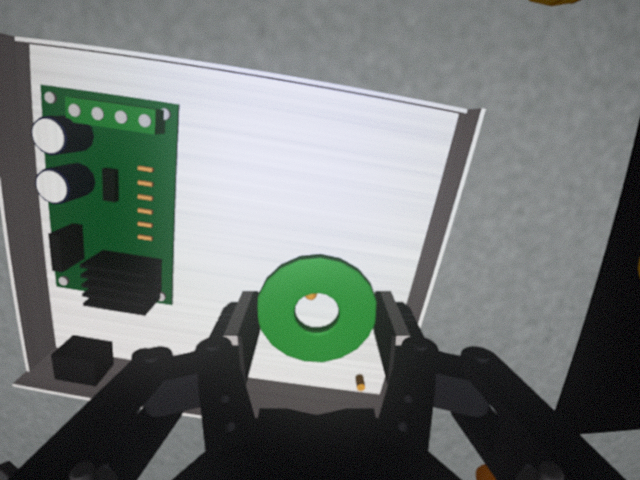

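Stud tip peeks into the hole at (310,296), hole centre (317,310); it needs about 3 mm more in -y, then down.

```bash
python3 -c "
from h import *
ci=np.load('pics/w5.npy',allow_pickle=True).item();print(proj(ci,(.565,-.156,.056)),proj(ci,(.5657,-.1525,.068)))"
python3 -m inch '0 0 0 0.5 -3.2 0 0;0 0 0 0 0 8 0;0 0 0 0 0 8 0;0 0 0 0 0 8 0;0 0 0 0 0 8 0;0 0 0 0 0 0 0;0 0 0 0 0 0 0';  python3 -m inch '0 0 0 0 0 8 0;0 0 0 0 0 7 0;0 0 0 0 0 4 0;0 0 0 0 0 0 0;0 0 0 0 0 0 0'
```

```text
(np.float64(308.71563103238077), np.float64(297.20818358113434)) (np.float64(315.86188956734), np.float64(311.49843804574704))
clock: 6.93
tool_pos: [0.5665, -0.1572, 0.0517]
ee_rot: [[-1.0, -0.001, -0.002], [-0.001, 1.0, 0.001], [0.002, 0.001, -1.0]]
wrist_force: [0.3, -0.3, 0.8]
gripper_width: 0.628
grasp_force: 31.9
clock: 7.35
tool_pos: [0.5669, -0.1573, 0.0333]
ee_rot: [[-1.0, -0.001, -0.001], [-0.001, 1.0, 0.0], [0.001, 0.0, -1.0]]
wrist_force: [0.2, -0.7, -0.3]
gripper_width: 0.631
grasp_force: 31.9
```

Projection agrees with the picture. Lower the last 3 mm, release, rise.

```bash
python3 -m inch '0 0 0 0 0 3 0;0 0 0 0 0 0 0;0 0 0 0 0 0 -0.45;0 0 0 0 0 0 -0.45;0 0 0 0 0 0 -0.45;0 0 0 0 0 0 -0.45;0 0 0 0 0 -20 -0.45;0 0 0 0 0 -35 -0.45;0 0 0 0 0 -35 -0.45;0 0 0 0 0 -35 -0.45'; python3 -m inch '0 0 0 0 35 0 -0.7;0 0 0 0 36 0 -0.7;0 0 0 0 36 0 -0.7;0 0 0 0 36 0 -0.7;0 0 0 0 36 0 -0.7;0 0 0 0 36 0 -0.7;0 0 0 0 36 0 -0.7;0 0 0 0 0 0 -0.7;0 0 0 0 0 0 -0.7'; python3 -c "
from h import *
ci=bot.camera_info('top');im=snap('top','t2');u,v=map(int,proj(ci,(.563,-.155,.012)))
cv2.imwrite('pics/t2c.png',cv2.resize(im[v-50:v+50,u-60:u+60],(600,500),interpolation=2))"
```

```text
clock: 8.18
tool_pos: [0.5668, -0.1573, 0.1569]
ee_rot: [[-1.0, -0.001, -0.001], [-0.001, 1.0, 0.0], [0.001, 0.0, -1.0]]
wrist_force: [0.5, 0.3, 0.2]
gripper_width: 0.723
grasp_force: 0.0
clock: 8.93
tool_pos: [0.5668, 0.0957, 0.1559]
ee_rot: [[-1.0, -0.005, 0.0], [-0.005, 1.0, -0.0], [-0.0, -0.0, -1.0]]
wrist_force: [-0.7, -1.0, 0.1]
gripper_width: 0.847
grasp_force: 0.0
```

View pics/t2c.png

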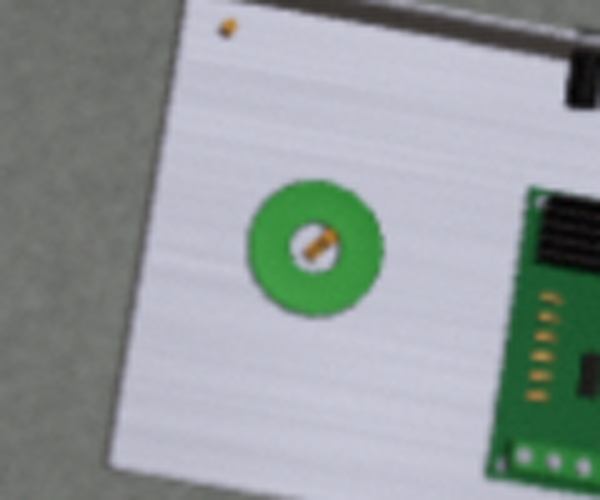

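Green pad lies flat around the stud, offset about 2–3 mm. Now the transformer.

```bash
python3 -m inch '0 0 0 2.5 -1 25 -0.6;0 0 0 0 0 25 -0.6;0 0 0 0 0 25 -0.6;0 0 0 0 0 25 -0.6;0 0 0 0 0 20 -0.6;0 0 0 0 0 7 -0.6;0 0 0 0 0 0 -0.6;0 0 0 0 0 0 -0.6'; python3 -m inch '0 0 0 0 0 0 0;0 0 0 0 0 0 0;0 0 0 0 0 0 0;0 0 0 0 0 0 0;0 0 0 0 0 0 0' 60; python3 -m inch '0 0 0 0 0 -20 0;0 0 0 0 0 -30 0;0 0 0 0 0 -35 0;0 0 0 0 0 -30 0;0 0 0 0 -20 0 0;0 0 0 0 -30 0 0;0 0 0 0 -35 0 0;0 0 0 0 -35 0 0;0 0 0 0 -35 0 0;0 0 0 0 -25 0 0';python3 -m inch '0 0 0 0 0 0 0;0 0 0 0 0 0 0;0 0 0 0 0 0 0'; python3 look.py w6
```

```text
clock: 9.65
tool_pos: [0.5649, 0.0915, 0.0292]
ee_rot: [[-1.0, 0.0, 0.0], [0.0, 1.0, -0.0], [-0.0, -0.0, -1.0]]
wrist_force: [-0.2, 1.2, -0.1]
gripper_width: 0.798
grasp_force: 0.0
clock: 10.07
tool_pos: [0.5663, 0.0925, 0.0312]
ee_rot: [[-1.0, -0.001, 0.004], [-0.001, 1.0, 0.0], [-0.004, 0.0, -1.0]]
wrist_force: [-1.0, -1.3, 5.4]
gripper_width: 0.628
grasp_force: 63.8
clock: 10.9
tool_pos: [0.5644, -0.0901, 0.1443]
ee_rot: [[-1.0, 0.0, 0.0], [0.0, 1.0, -0.001], [-0.0, -0.001, -1.0]]
wrist_force: [1.0, 0.1, -2.5]
gripper_width: 0.628
grasp_force: 64.3
clock: 11.15
tool_pos: [0.5645, -0.0871, 0.1439]
ee_rot: [[-1.0, -0.001, -0.0], [-0.001, 1.0, 0.001], [0.0, 0.001, -1.0]]
wrist_force: [-0.2, 0.2, -2.4]
gripper_width: 0.63
grasp_force: 64.3
[ 0.5645 -0.0871  0.1439] [[-1.0, -0.001, -0.0], [-0.001, 1.0, 0.001], [0.0, 0.001, -1.0]] 0.6296003484399937 0.025 11.15
```

View pics/w6.png

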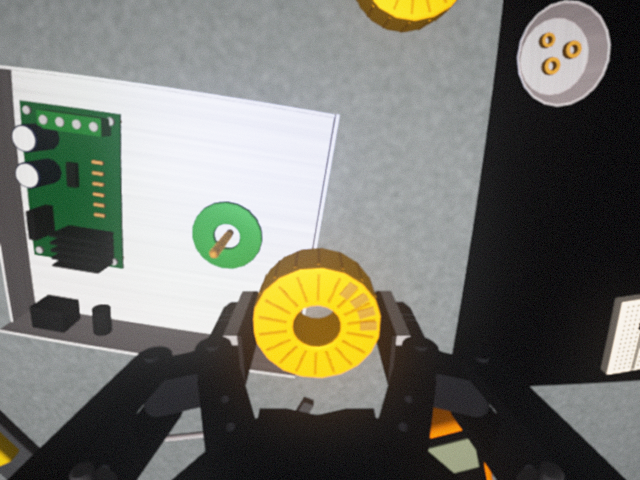

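Transformer held level at (317,322); green pad and stud visible at (227,235), stud top (214,255).

```bash
python3 st.py w6 200 225 238 265
python3 - <<'E'
from h import *
ci=np.load('pics/w6.npy',allow_pickle=True).item();im=cv2.imread('pics/w6.png')
hsv=cv2.cvtColor(im,cv2.COLOR_BGR2HSV)
def fit(m,z):
  for c in cv2.findContours(m,cv2.RETR_CCOMP,1)[0]:
    if len(c)>30:
      P=np.array([at(ci,q[0],z)[:2] for q in c]);s=np.linalg.lstsq(np.c_[2*P,np.ones(len(P))],(P**2).sum(1),rcond=None)[0]
      print((s[:2]*1000).round(1),round(1000*np.sqrt(s[2]+s[0]**2+s[1]**2),1))
m=cv2.inRange(hsv,(20,120,150),(35,255,255));m[:250]=0;m[:,:250]=0;m[:,384:]=0;m=cv2.morphologyEx(m,cv2.MORPH_CLOSE,np.ones((7,7)));fit(m,.1387)
m=cv2.inRange(hsv,(45,100,60),(80,255,255));m[:,:185]=0;m[270:]=0;fit(m,.014)
E
```

```text
stud from centroid [ 0.5658 -0.1566] 233
ends [[230.3 231.2]
 [211.2 256.4]] foot [ 0.5638 -0.155   0.008 ] top [ 0.5656 -0.1564  0.056 ]
[563.4 -86.7] 27.3
[563.4 -86.9] 10.1
[ 565.5 -156.7] 26.4
[ 569.4 -159.6] 13.2
```

```bash
python3 -m inch '0 0 0 -1 -23 0 0;0 0 0 -1 -23 0 0;0 0 0 0 -23 0 0;0 0 0 0 0 15 0;0 0 0 0 0 15 0;0 0 0 0 0 12 0;0 0 0 0 0 0 0;0 0 0 0 0 0 0;0 0 0 0 0 0 0'
```

```text
clock: 11.95
tool_pos: [0.5675, -0.1555, 0.1026]
ee_rot: [[-1.0, -0.003, 0.001], [-0.003, 1.0, -0.0], [-0.001, -0.0, -1.0]]
wrist_force: [-0.5, -0.5, -2.1]
gripper_width: 0.63
grasp_force: 64.4
```

```bash
python3 -m inch '0 0 0 1 -1.2 8 0;0 0 0 0 0 8 0;0 0 0 0 0 8 0;0 0 0 0 0 8 0;0 0 0 0 0 0 0';python3 -m inch '0 0 0 0 0 8 0;0 0 0 0 0 8 0;0 0 0 0 0 6 0;0 0 0 0 0 0 0;0 0 0 0 0 0 0'
```

```text
clock: 12.37
tool_pos: [0.5641, -0.1572, 0.0673]
ee_rot: [[-1.0, -0.001, -0.004], [-0.001, 1.0, 0.001], [0.004, 0.001, -1.0]]
wrist_force: [-0.6, 0.1, -3.3]
gripper_width: 0.625
grasp_force: 64.3
clock: 12.78
tool_pos: [0.5653, -0.1575, 0.0471]
ee_rot: [[-1.0, -0.001, -0.001], [-0.001, 1.0, 0.0], [0.001, 0.0, -1.0]]
wrist_force: [-0.4, -0.2, -2.1]
gripper_width: 0.63
grasp_force: 64.4
```

```bash
python3 -m inch '0 0 0 0 0 2.5 0;0 0 0 0 0 0 0;0 0 0 0 0 0 0';python3 -m inch '0 0 0 0 0 1.2 0;0 0 0 0 0 0 0;0 0 0 0 0 0 0'
```

```text
clock: 13.03
tool_pos: [0.566, -0.1577, 0.0455]
ee_rot: [[-1.0, -0.001, 0.0], [-0.001, 1.0, -0.0], [-0.0, -0.0, -1.0]]
wrist_force: [0.5, 0.4, -3.7]
gripper_width: 0.633
grasp_force: 64.4
clock: 13.28
tool_pos: [0.5658, -0.1576, 0.0442]
ee_rot: [[-1.0, -0.001, 0.0], [-0.001, 1.0, -0.0], [-0.0, -0.0, -1.0]]
wrist_force: [0.2, 0.1, -2.6]
gripper_width: 0.631
grasp_force: 64.4
```

```bash
python3 -m inch '0 0 0 0 0 1 0;0 0 0 0 0 0 0;0 0 0 0 0 0 -0.45;0 0 0 0 0 0 -0.45;0 0 0 0 0 0 -0.45;0 0 0 0 0 0 -0.45;0 0 0 0 0 -20 -0.45;0 0 0 0 0 -35 -0.45;0 0 0 0 0 -35 -0.45;0 0 0 0 0 -25 -0.45'; python3 -m inch '0 0 0 8 35 0 -0.5;0 0 0 8 35 0 -0.5;0 0 0 8 35 0 -0.5;0 0 0 8 35 0 -0.5;0 0 0 8 35 0 -0.5;0 0 0 8 35 0 -0.5;0 0 0 8 35 0 -0.5;0 0 0 8 35 0 -0.5;0 0 0 8 35 0 -0.5;0 0 0 8 35 0 -0.5'; python3 -m inch '0 0 0 8 35 0 -0.5;0 0 0 8 35 0 -0.5;0 0 0 8 35 0 -0.5;0 0 0 8 35 0 -0.5;0 0 0 0 0 0 -0.5;0 0 0 0 0 0 -0.5;0 0 0 0 0 0 -0.5'
```

```text
clock: 14.12
tool_pos: [0.5666, -0.1579, 0.1611]
ee_rot: [[-1.0, -0.001, 0.003], [-0.001, 1.0, -0.001], [-0.003, -0.001, -1.0]]
wrist_force: [1.3, -0.0, -0.5]
gripper_width: 0.726
grasp_force: 0.0
clock: 14.95
tool_pos: [0.4848, 0.1939, 0.1585]
ee_rot: [[-1.0, -0.001, 0.001], [-0.001, 1.0, 0.0], [-0.001, 0.0, -1.0]]
wrist_force: [1.4, 0.6, -0.3]
gripper_width: 0.754
grasp_force: 0.0
clock: 15.53
tool_pos: [0.453, 0.332, 0.158]
ee_rot: [[-1.0, -0.002, -0.0], [-0.002, 1.0, -0.001], [0.0, -0.001, -1.0]]
wrist_force: [0.6, -0.2, -0.4]
gripper_width: 0.748
grasp_force: 0.0
```

```bash
python3 -m inch '0 0 0 2 2 25 -0.5;0 0 0 0 0 25 -0.5;0 0 0 0 0 25 -0.5;0 0 0 0 0 25 -0.5;0 0 0 0 0 20 -0.5;0 0 0 0 0 10 -0.5;0 0 0 0 0 2 -0.5;0 0 0 0 0 0 -0.5;0 0 0 0 0 0 -0.5'; python3 -m inch '0 0 0 0 0 0 0.1;0 0 0 0 0 0 0.1;0 0 0 0 0 0 0.1;0 0 0 0 0 0 0.1;0 0 0 0 0 0 0.1' 30
```

```text
clock: 16.28
tool_pos: [0.4523, 0.3343, 0.0274]
ee_rot: [[-1.0, -0.0, 0.002], [-0.0, 1.0, 0.001], [-0.002, 0.001, -1.0]]
wrist_force: [0.4, -0.4, 0.3]
gripper_width: 0.749
grasp_force: 0.0
clock: 16.7
tool_pos: [0.4524, 0.3348, 0.0285]
ee_rot: [[-1.0, -0.001, 0.003], [-0.001, 1.0, 0.002], [-0.003, 0.002, -1.0]]
wrist_force: [-0.9, -1.3, 6.0]
gripper_width: 0.567
grasp_force: 30.0
```

```bash
python3 -m inch '0 0 0 0 0 -15 0.1;0 0 0 0 0 -30 0.1;0 0 0 0 0 -35 0.1;0 0 0 0 0 -35 0.1;0 0 0 -8 -30 0 0.1;0 0 0 -9 -35 0 0.1;0 0 0 -9 -35 0 0.1;0 0 0 -9 -35 0 0.1;0 0 0 -9 -35 0 0.1;0 0 0 -9 -35 0 0.1'; python3 -m inch '0 0 0 -9 -35 0 0.1;0 0 0 -9 -35 0 0.1;0 0 0 -9 -35 0 0.1;0 0 0 -9 -35 0 0.1;0 0 0 -9 -35 0 0.1;0 0 0 -9 -35 0 0.1;0 0 0 -6 -5 0 0.1;0 0 0 0 0 0 0.1;0 0 0 0 0 0 0.1;0 0 0 0 0 0 0.1'; python3 look.py w7
```

```text
clock: 17.53
tool_pos: [0.5051, 0.128, 0.1426]
ee_rot: [[-1.0, -0.002, 0.003], [-0.002, 1.0, 0.001], [-0.003, 0.001, -1.0]]
wrist_force: [1.0, -0.2, -0.0]
gripper_width: 0.565
grasp_force: 31.0
clock: 18.37
tool_pos: [0.5644, -0.0844, 0.1414]
ee_rot: [[-1.0, -0.003, -0.0], [-0.003, 1.0, 0.001], [0.0, 0.001, -1.0]]
wrist_force: [-0.5, 0.4, 0.4]
gripper_width: 0.568
grasp_force: 31.1
[ 0.5644 -0.0844  0.1414] [[-1.0, -0.003, -0.0], [-0.003, 1.0, 0.001], [0.0, 0.001, -1.0]] 0.5678830620895965 0.025 18.3667
```

View pics/w7.png

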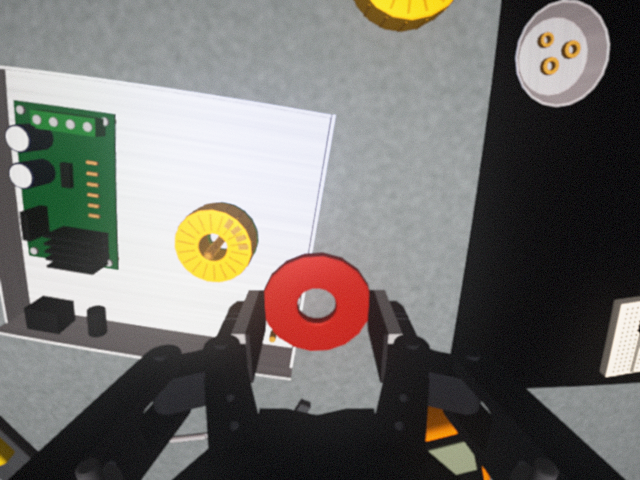

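Red pad held flat at (317,301); transformer seated with the stud inside its hole (213,245).

```bash
cat > f.py <<'E'
from h import *
def fit(n,lo,hi,box,z):
  ci=np.load(f'pics/{n}.npy',allow_pickle=True).item();hsv=cv2.cvtColor(cv2.imread(f'pics/{n}.png'),cv2.COLOR_BGR2HSV)
  m=cv2.inRange(hsv,lo,hi);w=np.zeros_like(m);w[box[1]:box[3],box[0]:box[2]]=255;m=cv2.morphologyEx(m&w,cv2.MORPH_CLOSE,np.ones((3,3)))
  for c in cv2.findContours(m,cv2.RETR_CCOMP,1)[0]:
    if len(c)>25:
      P=np.array([at(ci,q[0],z)[:2] for q in c]);s=np.linalg.lstsq(np.c_[2*P,np.ones(len(P))],(P**2).sum(1),rcond=None)[0]
      print(n,(s[:2]*1000).round(1),round(1000*np.sqrt(s[2]+s[0]**2+s[1]**2),1))
E
python3 - <<'E'
from f import *
fit('w7',(0,150,140),(8,255,255),(255,240,380,360),.121)
fit('w7',(20,120,150),(35,255,255),(165,190,265,290),.038)
E
python3 st.py w7 203 230 225 258
```

```text
w7 [562.2 -84. ] 24.9
w7 [562.2 -84.1] 9.6
w7 [ 564.5 -157.1] 26.8
w7 [ 564.4 -157.1] 10.4
stud from centroid [ 0.5664 -0.1586] 436
ends [[208.3 228.6]
 [216.1 259. ]] foot [ 0.5608 -0.1689  0.008 ] top [ 0.5664 -0.1498  0.056 ]
```

```bash
python3 -m inch '0 0 0 -1.3 -24 0 0.1;0 0 0 -1.3 -24 0 0.1;0 0 0 0 -24.6 0 0.1;0 0 0 0 0 15 0.1;0 0 0 0 0 15 0.1;0 0 0 0 0 10 0.1;0 0 0 0 0 0 0.1;0 0 0 0 0 0 0.1;0 0 0 0 0 0 0.1'
```

```text
clock: 19.17
tool_pos: [0.5679, -0.1574, 0.1018]
ee_rot: [[-1.0, -0.003, 0.001], [-0.003, 1.0, -0.0], [-0.001, -0.0, -1.0]]
wrist_force: [-0.0, -0.6, -0.0]
gripper_width: 0.566
grasp_force: 31.1
```

```bash
python3 -m inch '0 0 0 0.5 0 8 0.1;0 0 0 0 0 8 0.1;0 0 0 0 0 8 0.1;0 0 0 0 0 6 0.1;0 0 0 0 0 0 0.1;0 0 0 0 0 0 0.1';python3 -m inch '0 0 0 0 0 4 0.1;0 0 0 0 0 0 0.1;0 0 0 0 0 0 0.1'
```

```text
clock: 19.67
tool_pos: [0.5663, -0.1581, 0.0702]
ee_rot: [[-1.0, -0.001, -0.002], [-0.001, 1.0, 0.0], [0.002, 0.0, -1.0]]
wrist_force: [-0.1, -0.2, -0.6]
gripper_width: 0.569
grasp_force: 31.1
clock: 19.92
tool_pos: [0.5669, -0.1583, 0.0671]
ee_rot: [[-1.0, -0.001, -0.0], [-0.001, 1.0, 0.0], [0.0, 0.0, -1.0]]
wrist_force: [0.7, -0.2, 0.1]
gripper_width: 0.571
grasp_force: 31.1
```

```bash
python3 -m inch '0 0 0 0 0 2 0.1;0 0 0 0 0 0 0.1;0 0 0 0 0 0 0.1'; python3 -m inch '0 0 0 0 0 0 -0.45;0 0 0 0 0 0 -0.45;0 0 0 0 0 0 -0.45;0 0 0 0 0 0 -0.45;0 0 0 0 0 -20 -0.45;0 0 0 0 0 -35 -0.45;0 0 0 0 0 -35 -0.45;0 0 0 10 35 0 -0.5;0 0 0 10 35 0 -0.5;0 0 0 10 35 0 -0.5'; python3 -m inch '0 0 0 12 35 0 -0.5;0 0 0 12 35 0 -0.5;0 0 0 12 35 0 -0.5;0 0 0 12 35 0 -0.5;0 0 0 12 35 0 -0.5;0 0 0 12 35 0 -0.5;0 0 0 12 35 0 -0.5;0 0 0 12 28 0 -0.5;0 0 0 0 0 0 -0.5;0 0 0 0 0 0 -0.5'
```

```text
clock: 20.17
tool_pos: [0.5669, -0.1582, 0.0651]
ee_rot: [[-1.0, -0.001, -0.0], [-0.001, 1.0, 0.0], [0.0, 0.0, -1.0]]
wrist_force: [-0.6, 0.1, 0.5]
gripper_width: 0.566
grasp_force: 31.1
clock: 21.0
tool_pos: [0.537, -0.0528, 0.1562]
ee_rot: [[-1.0, 0.001, 0.003], [0.001, 1.0, -0.0], [-0.003, -0.0, -1.0]]
wrist_force: [0.0, -0.2, -0.8]
gripper_width: 0.75
grasp_force: 0.0
clock: 21.83
tool_pos: [0.4398, 0.221, 0.1553]
ee_rot: [[-1.0, -0.005, 0.0], [-0.005, 1.0, -0.0], [-0.0, -0.0, -1.0]]
wrist_force: [0.1, -0.7, 0.0]
gripper_width: 0.753
grasp_force: 0.0
```

```bash
python3 -m inch '0 0 0 2 -0.5 25 -0.5;0 0 0 0 0 25 -0.5;0 0 0 0 0 25 -0.5;0 0 0 0 0 25 -0.5;0 0 0 0 0 18 -0.5;0 0 0 0 0 9 -0.5;0 0 0 0 0 1.5 -0.5;0 0 0 0 0 0 -0.5;0 0 0 0 0 0 -0.5'
```

```text
clock: 22.58
tool_pos: [0.4396, 0.2191, 0.0276]
ee_rot: [[-1.0, -0.0, 0.002], [-0.0, 1.0, 0.001], [-0.002, 0.001, -1.0]]
wrist_force: [0.1, -0.0, 1.0]
gripper_width: 0.745
grasp_force: 0.0
```

```bash
python3 -m inch '0 0 0 1.5 1 1.5 0.1;0 0 0 0 0 0 0.2;0 0 0 0 0 0 0.2;0 0 0 0 0 0 0.2;0 0 0 0 0 0 0.2;0 0 0 0 0 0 0.2' 30;python3 -m inch '0 0 0 0 0 -15 0.2;0 0 0 0 0 -30 0.2;0 0 0 0 0 -35 0.2;0 0 0 0 0 -35 0.2;0 0 0 -9 -22 0 0.2;0 0 0 -12 -29 0 0.2;0 0 0 -12 -29 0 0.2;0 0 0 -12 -29 0 0.2;0 0 0 -12 -29 0 0.2;0 0 0 -12 -29 0 0.2'; python3 -m inch '0 0 0 -12 -29 0 0.2;0 0 0 -12 -29 0 0.2;0 0 0 -12 -29 0 0.2;0 0 0 -12 -29 0 0.2;0 0 0 -11 -23 0 0.2;0 0 0 0 0 0 0.2;0 0 0 0 0 0 0.2;0 0 0 0 0 0 0.2'; python3 look.py w8
```

```text
clock: 23.08
tool_pos: [0.4382, 0.2207, 0.027]
ee_rot: [[-1.0, -0.002, 0.003], [-0.002, 1.0, 0.001], [-0.003, 0.001, -1.0]]
wrist_force: [-1.0, -1.1, 6.1]
gripper_width: 0.555
grasp_force: 30.0
clock: 23.92
tool_pos: [0.5067, 0.0521, 0.1412]
ee_rot: [[-1.0, -0.002, 0.002], [-0.002, 1.0, 0.0], [-0.002, 0.0, -1.0]]
wrist_force: [0.0, 0.1, -1.5]
gripper_width: 0.556
grasp_force: 31.0
clock: 24.58
tool_pos: [0.565, -0.0854, 0.1404]
ee_rot: [[-1.0, -0.001, -0.0], [-0.001, 1.0, 0.0], [0.0, 0.0, -1.0]]
wrist_force: [0.5, 0.0, -1.1]
gripper_width: 0.551
grasp_force: 31.0
[ 0.565  -0.0854  0.1404] [[-1.0, -0.001, -0.0], [-0.001, 1.0, 0.0], [0.0, 0.0, -1.0]] 0.5511372677952129 0.025 24.5833
```

View pics/w8.png

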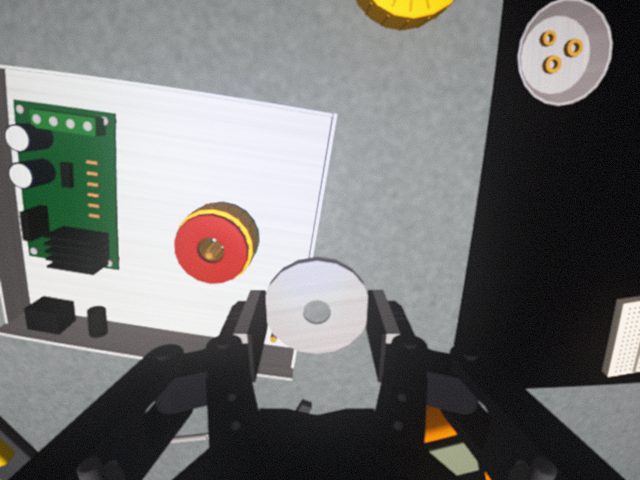

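Plate is held dome up, hole at (317,312); red pad is seated, centred about (213,250). Enlarged crop of the stud tip next.

Run:
```python
from f import *
fit('w8',(0,150,120),(8,255,255),(165,200,265,290),.044)
ci=np.load('pics/w8.npy',allow_pickle=True).item();im=cv2.imread('pics/w8.png')
g=cv2.cvtColor(im,6)
for z,box,inv,nm in[(.1224,(300,297,334,328),1,'hole')]:
  x0,y0,x1,y1=box;s=g[y0:y1,x0:x1];t,m=cv2.threshold(s,0,255,cv2.THRESH_OTSU+inv)
  c=max(cv2.findContours(m,0,1)[0],key=cv2.contourArea)
  P=np.array([at(ci,q[0]+[x0,y0],z)[:2] for q in c]);a=np.linalg.lstsq(np.c_[2*P,np.ones(len(P))],(P**2).sum(1),rcond=None)[0]
  print(nm,t,(a[:2]*1000).round(1),1000*np.sqrt(a[2]+a[0]**2+a[1]**2))
for q in[(.5645,-.1558),(.5655,-.1565)]:print('pred tip',proj(ci,(*q,.056)))
a=cv2.resize(im[230:275,185:240],None,fx=9,fy=9,interpolation=2);b=cv2.resize(im[255:365,260:375],None,fx=2.5,fy=3.68)
cv2.imwrite('pics/w8c.png',a)
```

```text
w8 [ 564.9 -157.5] 24.3
w8 [ 564.9 -157.8] 9.5
hole 189.0 [565.2 -84.9] 6.244241970083868
pred tip (np.float64(207.7056318597256), np.float64(256.2326926657025))
pred tip (np.float64(206.8068419925229), np.float64(257.6464089873192))
```

View pics/w8c.png

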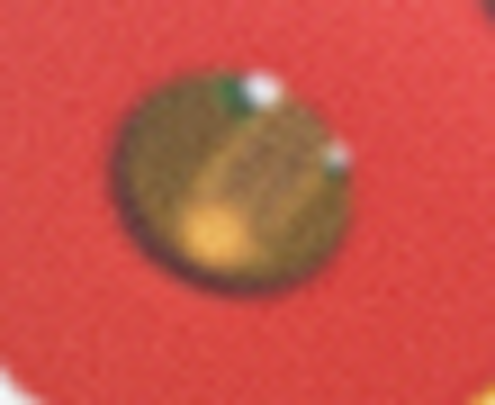

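Stud tip at (208.4,255.6) → stud ≈ (0.5645,-0.156). Go to hover just above the tip and check.

```bash
python3 -m inch '0 0 0 0.3 -24 0 0.2;0 0 0 0.3 -24 0 0.2;0 0 0 0.3 -23.1 0 0.2;0 0 0 0 0 15 0.2;0 0 0 0 0 15 0.2;0 0 0 0 0 15 0.2;0 0 0 0 0 9 0.2;0 0 0 0 0 0 0.2;0 0 0 0 0 0 0.2;0 0 0 0 0 0 0.2';python3 look.py w9
python3 - <<'E'
from f import *
ci=np.load('pics/w9.npy',allow_pickle=True).item();im=cv2.imread('pics/w9.png');o=im[250:365,255:380]
z=bot.read_state()['tool_pos'][2]-.018
print('pred tip',np.subtract(proj(ci,(.5645,-.156,.056)),(255,250))*4.8)
cv2.imwrite('pics/w9c.png',cv2.resize(o,None,fx=4.8,fy=4.8,interpolation=2))
E
```

```text
clock: 25.47
tool_pos: [0.5651, -0.1563, 0.0871]
ee_rot: [[-1.0, -0.002, 0.001], [-0.002, 1.0, -0.0], [-0.001, -0.0, -1.0]]
wrist_force: [-0.2, -0.2, -0.2]
gripper_width: 0.555
grasp_force: 31.1
[ 0.5651 -0.1563  0.0871] [[-1.0, -0.002, 0.001], [-0.002, 1.0, -0.0], [-0.001, -0.0, -1.0]] 0.5552295082449618 0.025 25.4667
pred tip [293.90773903 224.34652278]
```

View pics/w9c.png

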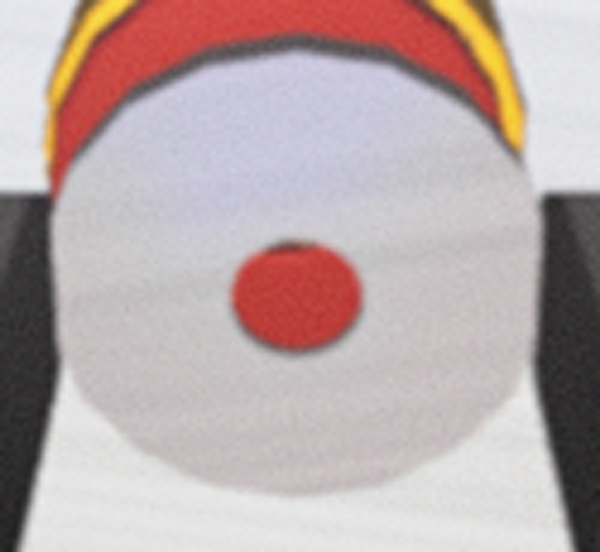

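Hole (297,296) is laterally aligned with the predicted tip column (294). Lower gently.

```bash
python3 -m inch '0 0 0 0.5 0 4 0.2;0 0 0 0 0 4 0.2;0 0 0 0 0 3 0.2;0 0 0 0 0 0 0.2;0 0 0 0 0 0 0.2';python3 -m inch '0 0 0 0 0 3 0.2;0 0 0 0 0 0 0.2;0 0 0 0 0 0 0.2'
```

```text
clock: 25.93
tool_pos: [0.5637, -0.1568, 0.0747]
ee_rot: [[-1.0, -0.001, -0.001], [-0.001, 1.0, 0.0], [0.001, 0.0, -1.0]]
wrist_force: [-0.0, 1.1, -0.4]
gripper_width: 0.554
grasp_force: 31.0
clock: 26.18
tool_pos: [0.5639, -0.1568, 0.0719]
ee_rot: [[-1.0, -0.001, -0.0], [-0.001, 1.0, 0.0], [0.0, 0.0, -1.0]]
wrist_force: [-0.3, -0.1, -0.7]
gripper_width: 0.548
grasp_force: 31.0
```

```bash
python3 -m inch '0 0 0 0 0 2 0.2;0 0 0 0 0 0 0.2;0 0 0 0 0 0 0.2';python3 -m inch '0 0 0 0 0 1 0.2;0 0 0 0 0 0 0.2;0 0 0 0 0 0 0.2';python3 look.py w10
python3 - <<'E'
import cv2
im=cv2.imread('pics/w10.png')[250:365,255:380]
cv2.imwrite('pics/w10c.png',cv2.resize(im,None,fx=4.8,fy=4.8,interpolation=2))
E
```

```text
clock: 26.43
tool_pos: [0.5639, -0.1568, 0.07]
ee_rot: [[-1.0, -0.001, -0.0], [-0.001, 1.0, 0.0], [0.0, 0.0, -1.0]]
wrist_force: [-0.5, -0.4, -1.1]
gripper_width: 0.549
grasp_force: 31.0
clock: 26.68
tool_pos: [0.5641, -0.1569, 0.0692]
ee_rot: [[-1.0, -0.001, 0.0], [-0.001, 1.0, -0.0], [-0.0, -0.0, -1.0]]
wrist_force: [0.1, -0.5, -0.5]
gripper_width: 0.555
grasp_force: 31.1
[ 0.5641 -0.1569  0.0692] [[-1.0, -0.001, 0.0], [-0.001, 1.0, -0.0], [-0.0, -0.0, -1.0]] 0.5546999653997852 0.025 26.6833
```

View pics/w10c.png

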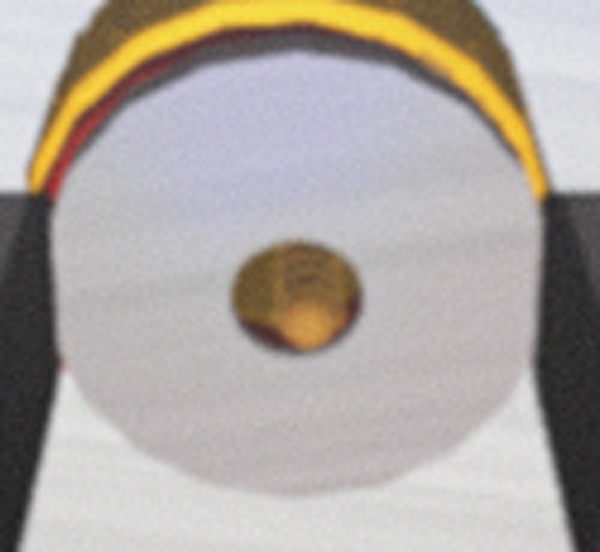

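Stud tip shows inside the plate hole at (308,325), a touch toward +x; nudge 1 mm, seat and release.

```bash
python3 -m inch '0 0 0 -1 0.5 1 0.2;0 0 0 0 0 0 0.2;0 0 0 0 0 0 0.2';python3 -m inch '0 0 0 0 0 0 -0.4;0 0 0 0 0 0 -0.4;0 0 0 0 0 0 -0.4;0 0 0 0 0 0 -0.4;0 0 0 0 0 -20 -0.4;0 0 0 0 0 -30 -0.4;0 0 0 0 0 -30 -0.4;0 0 0 0 35 0 -0.4;0 0 0 0 35 0 -0.4;0 0 0 0 0 0 -0.4'; python3 look.py w11;python3 - <<'E'
from f import *
fit('w11',(0,0,150),(180,50,255),(0,0,1,1),.05)
E
```

```text
clock: 26.98
tool_pos: [0.5648, -0.1567, 0.069]
ee_rot: [[-1.0, -0.001, 0.0], [-0.001, 1.0, -0.001], [-0.0, -0.001, -1.0]]
wrist_force: [-3.1, -0.2, 5.0]
gripper_width: 0.549
grasp_force: 31.9
clock: 27.82
tool_pos: [0.5651, -0.0815, 0.1488]
ee_rot: [[-1.0, -0.006, 0.001], [-0.006, 1.0, 0.003], [-0.001, 0.003, -1.0]]
wrist_force: [-0.4, -0.4, -0.3]
gripper_width: 0.7
grasp_force: 0.0
[ 0.5651 -0.0815  0.1488] [[-1.0, -0.006, 0.001], [-0.006, 1.0, 0.003], [-0.001, 0.003, -1.0]] 0.700213897278892 0.025 27.8167
```

View pics/w11.png

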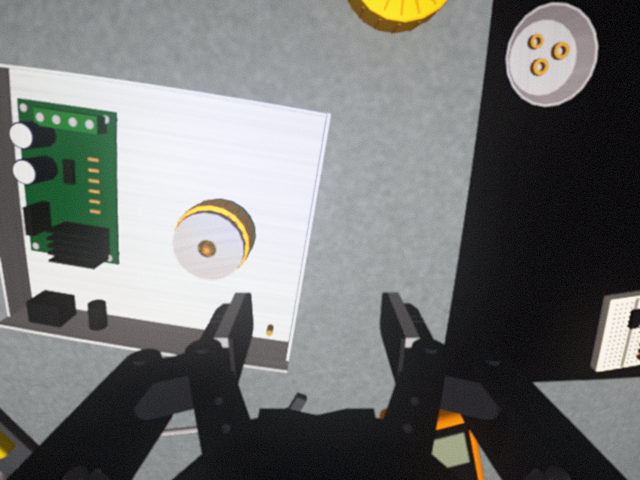

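Stack is complete: plate flat at (209,239) with the stud tip through its hole (207,248), and the gripper is clear. I've viewed 16 pictures, which is over the limit of 14, so I'm not taking any more.

```bash
python3 -m inch '0 0 0 0 20 -20 -0.4;0 0 0 0 0 0 -0.4;0 0 0 0 0 0 -0.4'; python3 -c "from plant import bot;print(bot.sign_off())"
```

```text
clock: 28.12
tool_pos: [0.5657, -0.0665, 0.1688]
ee_rot: [[-1.0, -0.002, 0.002], [-0.002, 1.0, -0.001], [-0.002, -0.001, -1.0]]
wrist_force: [-0.3, -0.7, -0.4]
gripper_width: 0.697
grasp_force: 0.0
the job is handed in; nothing more can be done
None
```

The job was handed in at 28 s with green pad, transformer, red pad and clamp plate (dome up) on the stud, released with the gripper clear; no verdict came back, and I viewed 16 pictures against the limit of 14.

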